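# Fit the spice grinder's bayonet lid and hold it at pulse

### The job

Put the grinder's lid on: drop its two lugs through the slots of the collar until it sits fully down, then twist it clockwise (seen from above) about half way to the lock, to the broad middle mark on the rim, and hold it there against the spring; it must never be turned on as far as the lock click. Finish while still gripping the lid at that half-way position, because the spring turns it back when let go. Leave the jar, the cup and the bar measure where they stand.

Things in the scene. Friction and masses are not known exactly. Their poses are not given: they have to be found in the camera images.
- grinder: Fixed upright steel grinder, 100 mm wide and high, open on top; origin under its centre, z up. Its black flange (6 mm thick, top flush with the rim) has a mouth 64 mm wide and two slots 14 mm wide along +x and -x, reaching 40 mm from the axis. Marks on the rim, on both sides: thin at the slot, broad 41 deg clockwise of it (half way), thin 79 deg clockwise (lock). Place and yaw vary.
- seat (a point): Point on the grinder's axis, 124 mm above its underside, axes as the grinder's: lid_grip lies here when the lid is fully down. The lid's disc then rests on the rim, and the lugs are 2.5 mm under the flange, so that the lid can turn clockwise, not the other way.
- lid_grip (a point): Centre of the finger bar on the loose grey lid, on the lid's axis, 41 mm above its underside; axes as the lid's. The bar is 52 mm long (x), 16 mm wide (y) and 32 mm high, its top 57 mm above the underside. The lid stands right way up on the worktop at the start, place and yaw vary.
- lid: The lid, 0.1 to 0.2 kg; origin under its centre, z up. From below: spigot 60 mm wide, 17 mm high; disc 84 mm wide, 8 mm thick; finger bar. Two lugs, 9 mm wide, 7.5 mm high, stick out of the spigot's foot along +x and -x, in line with the bar, to 38.5 mm from the axis. Fits either way round (half a turn makes no difference).
- switch_ring (a joint): Sprung ring in the collar that the lugs push: 0 at rest, grows as the lid turns clockwise seen from above, after about 0.07 rad (up to 0.15) of free play. Half way is 0.65 rad; from about 0.87 a lug rides over the click ball; locks at 1.31. The spring resists with 0.05 N m at 0, 0.10 half way, 0.15 at the lock, and turns a released lid back.
- cinnamon_jar_mid (a point): Centre of a loose bystander: glass spice jar with dark cap, 41 mm in diameter, 105 mm high.
- jigger_mid (a point): Centre of a loose bystander: steel double-cone bar measure, 43 mm in diameter, 78 mm high.
- espresso_cup_mid (a point): Centre of a loose bystander: light blue cup with handle, 64 x 93 x 53 mm.
There are look-alikes about, which are no part of the job. What is shaped like the lid but yellow is not meant. What is shaped like the part that bears jigger_mid but yellow is not meant.

How it is judged:
By the outcome, as a careful person would: the job done as asked, in the order asked, and still so for the second after the job is handed in, while the arm keeps its last pose, push and grip.
It also fails if it takes over 38 s, if anything falls off the work surface, if the arm or the gripper's body presses on something with over 40 N, if the wrist force passes 120 N, or if a joint passes its speed limit or range.

### The arm

A 6-joint arm with a two-finger parallel gripper is mounted at the origin on a cart in front of the work surface, level with it; the furniture and walls round the work are solid. World frame = base frame: x ahead of the robot, y to its left, z up, the work surface at z = 0. Lengths are in m, angles in rad, forces in N, time in s.
With the tool pointing down it reaches from about 0.275 to 0.975 m from the base axis. Payload 8.4 kg.
Tool frame: the origin (TCP) lies midway between the tips of the shut fingers; the grasp point (between the pads) lies 19 mm behind it; z points along the fingers, y is the line along which they close (so a half turn about z gives the same grasp; the last joint's range is limited). The gripper opens to 92 mm and grips with 3 to 60 N. Pads are 20 mm wide; open, the fingers measure 128 mm over their backs; the gripper's body (75 mm by 189 mm) begins 69 mm behind the grasp point.
Start: joints at [-1.214, 0.353, 1.633, -0, 1.155, -0.002], TCP at [0.219, -0.585, 0.215] pointing down, gripper open.
Joint ranges: [-2.63, 2.63], [-0.92, 2.1], [0.06, 2.66], [-1.3, 4.44], [0, 2.69], [-3.02, 3.02]. Speed limits (rad/s): [2.22, 2.22, 2.79, 3.14, 3.14, 3.14].

### API

Orientations are given as a rotation vector (axis times angle).
In Python, from bench import r gives the robot as it stands. Calls block until the motion is done:
- r.reach(position, orientation): joint-space move of the TCP to a pose.
- r.servo_line(position, max_speed=0.15, orientation=None, stop_force=None): straight line of the TCP; orientation=None keeps the orientation; max_speed is the mean speed in m/s. With stop_force (N) it stops when the force on the tool has changed by that much, and returns True; else False.
- r.move_j(angles): joint-space move.
- r.set_gripper(opening): finger opening in m; the grip force is fixed at half the most; returns when the fingers have stopped.
- r.wait(seconds).
- r.inverse_kinematics(position, orientation): joint angles nearest the present ones, or None.
- r.get_obs(): the state.
- r.grab_frame(name): name is "side" or "top" or "wrist"; returns a dict with "pixels" (480x640x3 uint8, red, green, blue), "z_map" (480x640 float32, m along the optical axis (not along the pixel's ray), 0 where there is no reading), "camera_matrix" (3x3 intrinsics, pixels), "position" and "attitude" of the camera in the world; the wrist camera has in their place "T_tool_cam" (4x4, takes a point from camera to tool coordinates, whose origin is the TCP and whose axes are the flange's). Camera axes: x right, y down, z forward; pixel columns grow to the right and rows downward; lengths in m; the calibration is good to about 2 mm. A picture is of the moment at which its call begins: read the wrist's pose just before it.
A pose or a line that the arm cannot do raises r.MotionError and nothing moves.
- r.close_job(): hands the job in; it is judged then, once.
The state is a dict: "time_s": time; "qpos": joint angles; "qd": joint speeds; "joint_torque": joint torques, N m; "ee_pos": TCP position; "eef_rot": TCP orientation; "contact_force": force on the tool from outside, world axes, zero at the start; "moment": the same for the moment, N m; "width": finger opening in m; "finger_force": force on a finger pad.
Only numpy, scipy, OpenCV 4.12 (cv2) and the standard library are available. Lean on these libraries where they do the work, as an engineer would, in place of code of your own. Each camera call takes 0.05 s, during which the arm holds its last target. There are 200 camera calls.

## Working session

There is one attempt and no reset: what is moved stays moved. The work goes in short steps, each a Python script; the robot and the scene stay as the last script left them, time stands still between calls to the robot, and variables do not carry over. Pictures are saved under pics/ and viewed, at most 10 in all, crops included, and the job is handed in when it is done.

```bash
ls; mkdir -p pics; python3 - <<'E'
from bench import r
import cv2,numpy as np,pickle
o=r.get_obs();print(o)
for n in ["top","side"]:
    f=r.grab_frame(n);pickle.dump(f,open(n+".pkl","wb"))
    cv2.imwrite(f"pics/{n}0.png",f["pixels"][:,:,::-1]);print(n,f["camera_matrix"],f["position"],f["attitude"])
E
```

```text
pics
{'time_s': 0.0, 'qpos': array([-1.21440171e+00,  3.53645404e-01,  1.63413491e+00, -6.47463940e-07,
        1.15521166e+00, -2.42084514e-03]), 'qd': array([-6.98896588e-04,  4.66729913e-04, -4.10539680e-04, -1.12941662e-03,
       -4.75296713e-04, -1.50810795e-05]), 'joint_torque': array([ 1.96609959e-03, -5.93818617e+01, -3.34211755e+01,  7.00619398e-02,
        2.34426762e-02, -7.04764307e-05]), 'ee_pos': array([ 0.21929018, -0.58472838,  0.21386509]), 'eef_rot': array([-3.08981334e+00, -5.60361903e-01,  3.87743238e-04]), 'contact_force': array([0.65798854, 0.67353999, 0.07784128]), 'moment': array([-0.01706464, -0.03294611,  0.05082004]), 'finger_force': 0.0, 'width': 0.0921066651173678}
top [[598.80901159   0.         315.44366044]
 [  0.         598.80901159 239.18901966]
 [  0.           0.           1.        ]] [ 0.39271882 -0.00763148  1.16251074] [-2.1852464   2.15944785 -0.12550087]
side [[463.35427142   0.         309.8767635 ]
 [  0.         463.35427142 233.95418017]
 [  0.           0.           1.        ]] [0.05794501 0.72856753 0.48166625] [-0.66632238  2.29967355 -1.53058236]
```

View pics/top0.png

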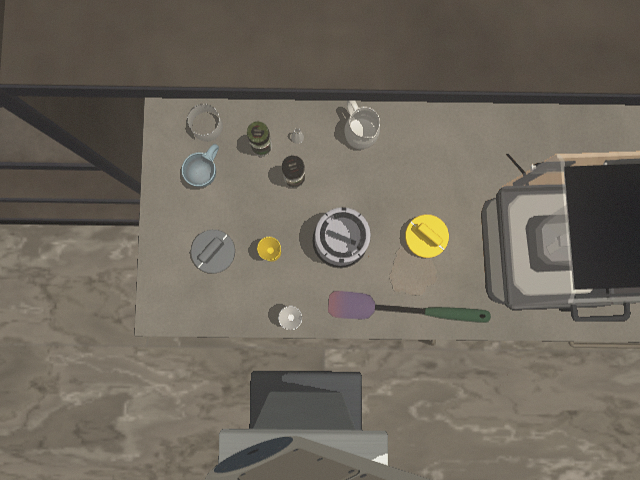

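View pics/side0.png

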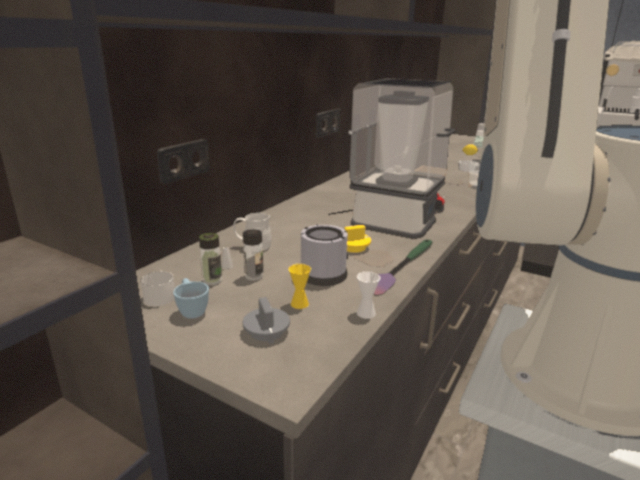

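The top view shows the possible lids: grey at (213,251), which is the one wanted, and yellow at (428,236), a look-alike. The grinder is at (342,237), with something dark and bar-like inside its mouth. The side view agrees: grey lid at (266,322), grinder at (324,252). Next I measure from the depth map and check a close crop.

```bash
cat > h.py <<'E'
import numpy as np, cv2
from scipy.spatial.transform import Rotation as R
def cloud(f,Rw=None,t=None):
    "world point per pixel (480x640x3)"
    K=f["camera_matrix"];z=f["z_map"];v,u=np.mgrid[:480,:640]
    p=np.stack([(u-K[0,2])/K[0,0]*z,(v-K[1,2])/K[1,1]*z,z],-1)
    if Rw is None: Rw=R.from_rotvec(f["attitude"]).as_matrix();t=f["position"]
    P=p@Rw.T+t; P[z<=0]=np.nan
    return P
def ori(yaw):
    "tool down, tool y (closing line) at world angle yaw"
    # x axis of tool = yaw+90 so that z = x cross y points down
    x=np.array([np.cos(yaw+np.pi/2),np.sin(yaw+np.pi/2),0]);y=np.array([np.cos(yaw),np.sin(yaw),0])
    return R.from_matrix(np.c_[x,y,np.cross(x,y)]).as_rotvec()
def circ(p):
    A=np.c_[2*p,np.ones(len(p))];s=np.linalg.lstsq(A,(p**2).sum(1),rcond=None)[0]
    return s[:2],np.sqrt(s[2]+s[:2]@s[:2])
E
python3 - <<'E'
from h import *
import pickle
f=pickle.load(open("top.pkl","rb"));P=cloud(f);img=f["pixels"]
for n,(u,v),rr in [("lid",(213,251),35),("grinder",(342,237),40)]:
    m=np.zeros((480,640),np.uint8);cv2.circle(m,(u,v),rr,1,-1)
    q=P[(m>0)];q=q[np.isfinite(q[:,2])]
    print(n,np.histogram(q[:,2],bins=np.arange(-.01,.14,.01)))
    if n=="lid":
        d=q[q[:,2]>.015];b=q[q[:,2]>.042];c,s,a=cv2.minAreaRect((b[:,:2]*1e3).astype(np.float32))
        print("disc",cv2.minEnclosingCircle((d[:,:2]*1e3).astype(np.float32)),"bar rect",c,s,a,b[:,2].mean())
    else:
        d=q[q[:,2]>.085];print("rim",cv2.minEnclosingCircle((d[:,:2]*1e3).astype(np.float32)),np.median(d[:,2]))
for n,(u,v) in dict(jar=(293,170),cup=(199,169),jig=(290,318),yj=(269,249),olive=(259,136)).items(): print(n,P[v,u])
c=np.hstack([cv2.resize(img[v-40:v+40,u-40:u+40],(400,400),interpolation=cv2.INTER_CUBIC) for u,v in[(213,251),(342,237)]])
cv2.imwrite("pics/crop.png",c[:,:,::-1])
E
```

```text
lid (array([1535,  794,   35, 1167,   35,   28,  240,    6,    0,    0,    0,
          0,    0,    0,    0]), array([-0.01,  0.  ,  0.01,  0.02,  0.03,  0.04,  0.05,  0.06,  0.07,
        0.08,  0.09,  0.1 ,  0.11,  0.12,  0.13,  0.14]))
disc ((487.3861999511719, 177.0619354248047), 42.07819366455078) bar rect (487.72784423828125, 176.66851806640625) (16.442480087280273, 51.36384582519531) 50.15848922729492 0.055037778631000824
grinder (array([1443,  910,  105,   14,   24,  875,  169,   26,   45,   50,  809,
        539,    0,    0,    0]), array([-0.01,  0.  ,  0.01,  0.02,  0.03,  0.04,  0.05,  0.06,  0.07,
        0.08,  0.09,  0.1 ,  0.11,  0.12,  0.13,  0.14]))
rim ((513.6185302734375, -66.09171295166016), 49.95437240600586) 0.09942766386969026
jar [0.62846818 0.02363722 0.10612278]
cup [0.64999528 0.21075343 0.00723706]
jig [0.36309496 0.02703861 0.03570797]
yj [0.49154543 0.06848977 0.038639  ]
olive [0.69141669 0.0863458  0.10137812]
```

View pics/crop.png

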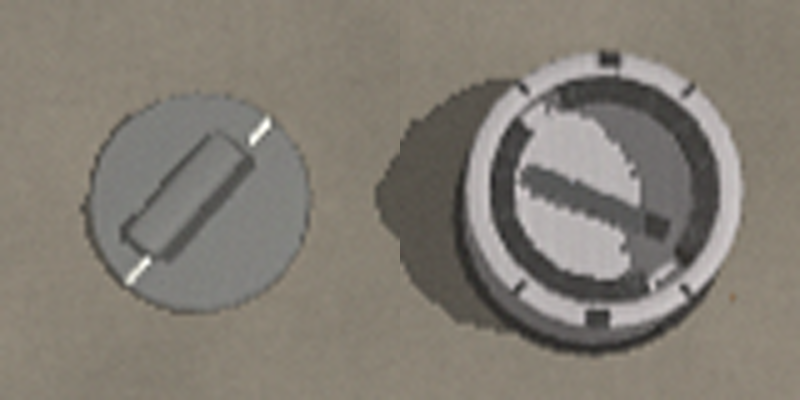

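The crop confirms the choice. The grey lid (left) has white marks in line with its bar. The grinder (right) has slots at crop (540,105) and (665,270). Its broad marks at (608,58) and (597,318) lie clockwise of the thin slot marks. Next come yaws, reachability and the wrist-camera geometry.

```bash
python3 - <<'E'
from h import *
from bench import r
import pickle
f=pickle.load(open("top.pkl","rb"));P=cloud(f)
m=np.zeros((480,640),np.uint8);cv2.circle(m,(213,251),35,1,-1)
b=P[(m>0)&(P[:,:,2]>.042)][:,:2];w,V=np.linalg.eigh(np.cov(b.T));print("bar yaw",np.arctan2(V[1,1],V[0,1]))
K=f["camera_matrix"];Rw=R.from_rotvec(f["attitude"]).as_matrix()
def ray(u,v,z):
    d=Rw@np.array([(u-K[0,2])/K[0,0],(v-K[1,2])/K[1,1],1]);return f["position"]+d*(z-f["position"][2])/d[2]
T=lambda x,y:ray(302+(x-400)/5-.4,197+y/5-.4,.1)[:2]
for a,c in [((522,88),(687,293)),((608,58),(597,318)),((690,88),(518,287))]:
    A,C=T(*a),T(*c);print((A+C)/2,np.linalg.norm(A-C),np.arctan2(*(A-C)[::-1]))
g=r.grab_frame("wrist");print(g["T_tool_cam"].round(4),g["camera_matrix"][0])
for n,p in [("lid",[.4876,.1768]),("gr",[.5136,-.066])]:
    for y in np.arange(-3,3.2,.5):
        q=r.inverse_kinematics([*p,.15],ori(y));print(n,round(y,1),None if q is None else np.round(q,2))
E
```

```text
bar yaw 2.446027920894334
[ 0.51352224 -0.0662707 ] 0.09413836775537926 0.6837932458369864
[ 0.51450692 -0.06565558] 0.09361598304599157 -0.03539438030986945
[ 0.51461668 -0.06629975] 0.09464551882970826 -0.7007327395979187
[[ 0.000e+00 -9.600e-01 -2.801e-01  7.990e-02]
 [ 1.000e+00  2.000e-04 -5.000e-04  3.000e-04]
 [ 5.000e-04 -2.801e-01  9.600e-01 -1.697e-01]
 [ 0.000e+00  0.000e+00  0.000e+00  1.000e+00]] [365.91813096   0.         320.56736725]
lid -3.0 [ 0.34  0.26  1.92 -0.    0.96 -2.94]
lid -2.5 [ 0.34  0.26  1.92 -0.    0.96  2.84]
lid -2.0 [ 0.34  0.26  1.92 -0.    0.96  2.34]
lid -1.5 [ 0.34  0.26  1.92 -0.    0.96  1.84]
lid -1.0 [ 0.34  0.26  1.92 -0.    0.96  1.34]
lid -0.5 [0.34 0.26 1.92 0.   0.96 0.84]
lid 0.0 [ 0.34  0.26  1.92 -0.    0.96  0.34]
lid 0.5 [ 0.34  0.26  1.92  0.    0.96 -0.16]
lid 1.0 [ 0.34  0.26  1.92 -0.    0.96 -0.66]
lid 1.5 [ 0.34  0.26  1.92 -0.    0.96 -1.16]
lid 2.0 [ 0.34  0.26  1.92 -0.    0.96 -1.66]
lid 2.5 [ 0.34  0.26  1.92 -0.    0.96 -2.16]
lid 3.0 [ 0.34  0.26  1.92 -0.    0.96 -2.66]
gr -3.0 [-0.13  0.26  1.92 -0.    0.96  2.87]
gr -2.5 [-0.13  0.26  1.92 -0.    0.96  2.37]
gr -2.0 [-0.13  0.26  1.92 -0.    0.96  1.87]
gr -1.5 [-0.13  0.26  1.92 -0.    0.96  1.37]
gr -1.0 [-0.13  0.26  1.92 -0.    0.96  0.87]
gr -0.5 [-0.13  0.26  1.92  0.    0.96  0.37]
gr 0.0 [-0.13  0.26  1.92 -0.    0.96 -0.13]
gr 0.5 [-0.13  0.26  1.92  0.    0.96 -0.63]
gr 1.0 [-0.13  0.26  1.92 -0.    0.96 -1.13]
gr 1.5 [-0.13  0.26  1.92  0.    0.96 -1.63]
gr 2.0 [-0.13  0.26  1.92 -0.    0.96 -2.13]
gr 2.5 [-0.13  0.26  1.92 -0.    0.96 -2.63]
gr 3.0 None
```

Slot direction is 0.684 rad, broad mark −0.035 and lock −0.701. The spacings are 41° and 79°, as given. Before swinging across, I need the blender's extent on the arm's side.

```bash
python3 - <<'E'
from h import *
from bench import r
import pickle
for n in["top","side"]:
    P=cloud(pickle.load(open(n+".pkl","rb"))).reshape(-1,3);P=P[np.isfinite(P[:,2])]
    q=P[(P[:,2]>.04)&(P[:,1]<-.17)&(P[:,0]>.25)&(P[:,1]>-.8)&(P[:,0]<.85)]
    for z0 in (.04,.1,.2,.3,.4,.5):
        s=q[(q[:,2]>z0)&(q[:,2]<z0+.1)]
        if len(s)>20: print(n,z0,len(s),"x",np.percentile(s[:,0],[1,50,99]).round(3),"y",np.percentile(s[:,1],[1,50,99]).round(3))
for a in (-1.214,-.8,-.4,-.13):
    for rad in (.30,.33):
        q=r.inverse_kinematics([rad*np.cos(a),rad*np.sin(a),.30],ori(a+.35));print(a,rad,None if q is None else np.round(q,2))
E
```

```text
top 0.04 2137 x [0.384 0.484 0.587] y [-0.524 -0.35  -0.213]
top 0.1 2777 x [0.385 0.464 0.593] y [-0.526 -0.346 -0.339]
top 0.2 3932 x [0.37  0.472 0.596] y [-0.525 -0.346 -0.339]
top 0.3 14346 x [0.398 0.5   0.599] y [-0.452 -0.378 -0.339]
top 0.5 18657 x [0.619 0.669 0.728] y [-0.366 -0.269 -0.172]
side 0.04 3231 x [0.388 0.475 0.591] y [-0.504 -0.352 -0.214]
side 0.1 3409 x [0.39  0.469 0.597] y [-0.516 -0.346 -0.335]
side 0.2 3986 x [0.378 0.468 0.598] y [-0.515 -0.345 -0.335]
side 0.3 4029 x [0.397 0.473 0.597] y [-0.526 -0.345 -0.336]
side 0.4 22 x [0.835 0.84  0.849] y [-0.722 -0.346 -0.209]
side 0.5 3302 x [0.62  0.659 0.844] y [-0.776 -0.607 -0.176]
-1.214 0.3 [-1.22 -0.29  2.11 -0.    1.32 -0.36]
-1.214 0.33 [-1.22 -0.23  2.07 -0.    1.3  -0.35]
-0.8 0.3 [-0.81 -0.29  2.11 -0.    1.32 -0.36]
-0.8 0.33 [-0.8  -0.23  2.07 -0.    1.3  -0.35]
-0.4 0.3 [-0.41 -0.29  2.11 -0.    1.32 -0.36]
-0.4 0.33 [-0.4  -0.23  2.07 -0.    1.3  -0.35]
-0.13 0.3 [-0.14 -0.29  2.11 -0.    1.32 -0.36]
-0.13 0.33 [-0.13 -0.23  2.07 -0.    1.3  -0.35]
```

```bash
cat >> h.py <<'E'
def look(r,name):
    import pickle
    o=r.get_obs();g=r.grab_frame("wrist")
    Rt=R.from_rotvec(o["eef_rot"]).as_matrix();T=g["T_tool_cam"]
    g["Rw"]=Rt@T[:3,:3];g["t"]=Rt@T[:3,3]+o["ee_pos"]
    pickle.dump(g,open(name+".pkl","wb"));cv2.imwrite(f"pics/{name}.png",g["pixels"][:,:,::-1]);return g
def ray(f,u,v,z):
    K=f["camera_matrix"];d=f["Rw"]@np.array([(u-K[0,2])/K[0,0],(v-K[1,2])/K[1,1],1]);return f["t"]+d*(z-f["t"][2])/d[2]
E
python3 - <<'E'
from h import *
from bench import r
r.move_j([-1.214,-.29,2.11,0,1.32,0])
r.move_j([-.13,-.29,2.11,0,1.32,.76])
r.reach([.514,-.066,.22],ori(.684-np.pi/2)); print(r.get_obs()["time_s"],r.get_obs()["ee_pos"])
g=look(r,"w_gr")
r.reach([.4876,.1768,.145],ori(2.446-np.pi/2)); o=r.get_obs();print(o["time_s"],o["ee_pos"],o["contact_force"],o["moment"])
l=look(r,"w_lid")
for n in("w_gr","w_lid"):
    i=cv2.imread(f"pics/{n}.png");cv2.imwrite(f"pics/{n}c.png",cv2.resize(i[90:390,120:520],(800,600)))
E
```

```text
3.6917 [ 0.51312305 -0.06644281  0.2202743 ]
4.9167 [0.48784532 0.17649785 0.14584091] [ 0.62725514  0.42722466 -0.33849302] [-0.05458288 -0.11124963 -0.01206721]
```

View pics/w_grc.png

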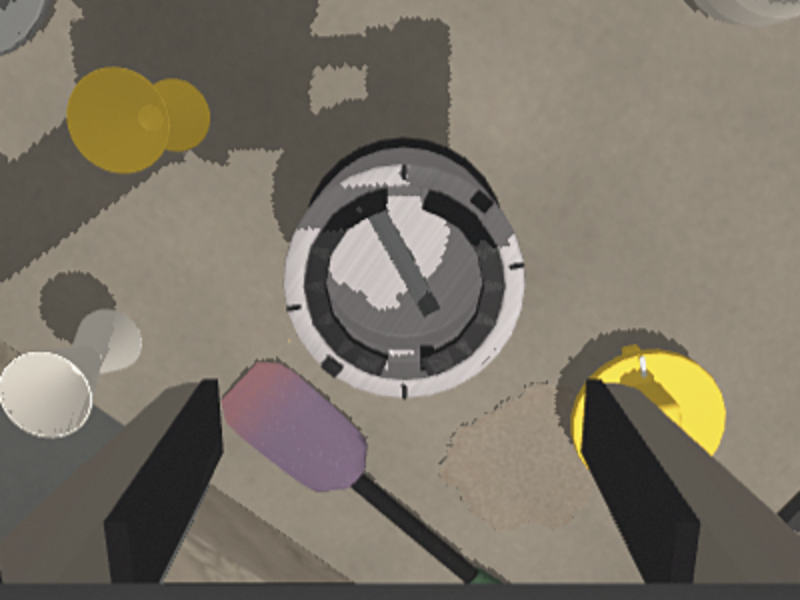

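View pics/w_lidc.png

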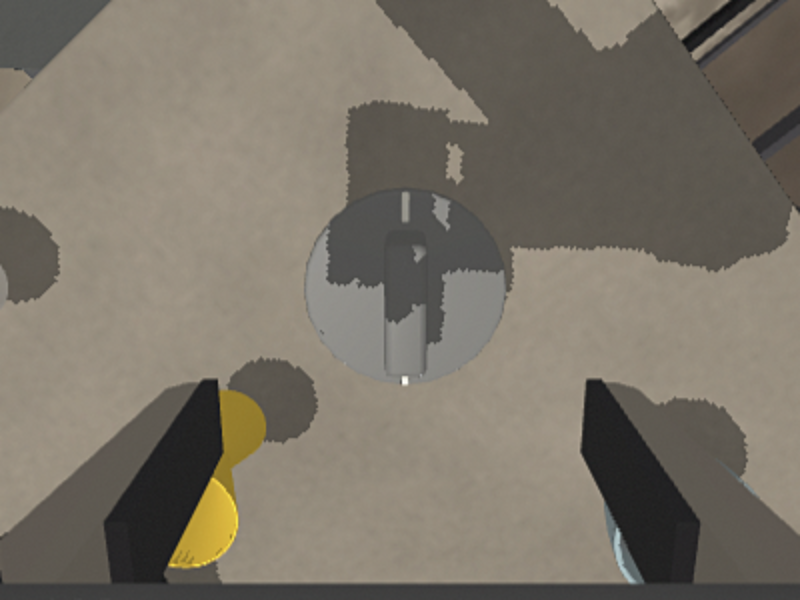

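The wrist views agree with the top view. The grinder's slot marks are at crop (404,172) and (404,391), broad marks at (482,200) and (332,366). The lid's white marks are at (405,207) and (405,380). Now the exact centres and yaws.

```bash
python3 - <<'E'
from h import *
import pickle
for n,zl,zr,marks in[("w_gr",.09,.1,[((404,172),(404,391)),((482,200),(332,366)),((516,266),(293,308))]),("w_lid",.02,.025,[((405,207),(405,380))])]:
    f=pickle.load(open(n+".pkl","rb"));P=cloud(f,f["Rw"],f["t"])
    g=.514,-.066
    c=np.array(g if n=="w_gr" else (.4876,.1768))
    q=P.reshape(-1,3);q=q[np.isfinite(q[:,2])];d=np.hypot(*(q[:,:2]-c).T)
    s=q[(d<.06)&(q[:,2]>zl)];print(n,"top z",np.median(s[:,2]))
    if n=="w_lid":
        print("disc z",np.median(s[s[:,2]<.035,2]));b=s[s[:,2]>.05];print("bar",cv2.minAreaRect((b[:,:2]*1e3).astype(np.float32)),np.median(b[:,2]))
    s=s[s[:,2]<zr+.01]
    print("circ",cv2.minEnclosingCircle((s[:,:2]*1e3).astype(np.float32)))
    # outer edge fit: farthest point per 5-degree sector
    a=np.arctan2(*(s[:,:2]-c).T[::-1]);dd=np.hypot(*(s[:,:2]-c).T);k=np.floor(np.degrees(a)/5)
    e=np.array([s[k==i][np.argmax(dd[k==i]),:2] for i in np.unique(k)]);print("fit",circ(e))
    for A,B in marks:
        A,B=[ray(f,120+x/2-.25,90+y/2-.25,zr)[:2] for x,y in(A,B)];print("mark",(A+B)/2,np.linalg.norm(A-B),np.arctan2(*(A-B)[::-1]))
E
```

```text
w_gr top z 0.3231059541838097
circ ((516.1185302734375, -65.59957885742188), 49.97627639770508)
fit (array([ 0.51632733, -0.06546266]), np.float64(0.04950793425722792))
mark [ 0.51607696 -0.06572103] 0.09266565787781497 0.6839594827566461
mark [ 0.51638081 -0.06575245] 0.09326697505699837 -0.03429305095633871
mark [ 0.51565523 -0.06582978] 0.09312373817677207 -0.6949914557042037
w_lid top z 0.24839411521223642
disc z 0.024485579828048165
bar ((485.4154052734375, 178.57058715820312), (118.5918197631836, 57.93648147583008), 50.00279235839844) 0.24952231079507584
circ ((489.7803039550781, 177.77374267578125), 42.183841705322266)
fit (array([0.48937533, 0.17784351]), np.float64(0.04152644469112168))
mark [0.49142486 0.17618157] 0.07400928364970753 2.445424037125708
```

Top and wrist cameras agree on the lid-to-grinder offset to 0.5 mm, at (26.5, −243.5) mm. The sizes check too: rim radius 50 mm, disc radius 42 mm, disc top at 25 mm. So I grasp.

```bash
python3 - <<'E'
from h import *
from bench import r
L=np.array([.4896,.1778]);y=ori(2.445-np.pi/2)
r.servo_line([*L,.07],0.12,orientation=y)
o=r.get_obs();e=L-o["ee_pos"][:2];print("err",e)
print(r.servo_line([*(L+e),.030],0.08,stop_force=10))
o=r.get_obs();print("pre",o["ee_pos"],o["contact_force"])
r.set_gripper(0.0)
o=r.get_obs();print("grip",o["ee_pos"],o["width"],o["finger_force"],o["time_s"])
r.servo_line([*(L+e),.20],0.15)
o=r.get_obs();print("lift",o["ee_pos"],o["width"],o["contact_force"],o["moment"],o["time_s"])
look(r,"w_hold")
i=cv2.imread("pics/w_hold.png");cv2.imwrite("pics/w_holdc.png",cv2.resize(i[180:480,120:520],(800,600)))
E
```

```text
err [-4.11022693e-04  3.77695048e-05]
False
pre [0.48925804 0.17788452 0.03001743] [-0.07051105 -0.62032496  0.18925903]
grip [0.48912306 0.17779755 0.02995479] 0.01577144155710879 29.99991238117218 7.525
lift [0.48860155 0.17760567 0.19912859] 0.01570008024156762 [ 0.01668988 -0.08169414 -1.7295003 ] [-0.0320609  -0.12227453  0.0511475 ] 8.8083
```

View pics/w_holdc.png

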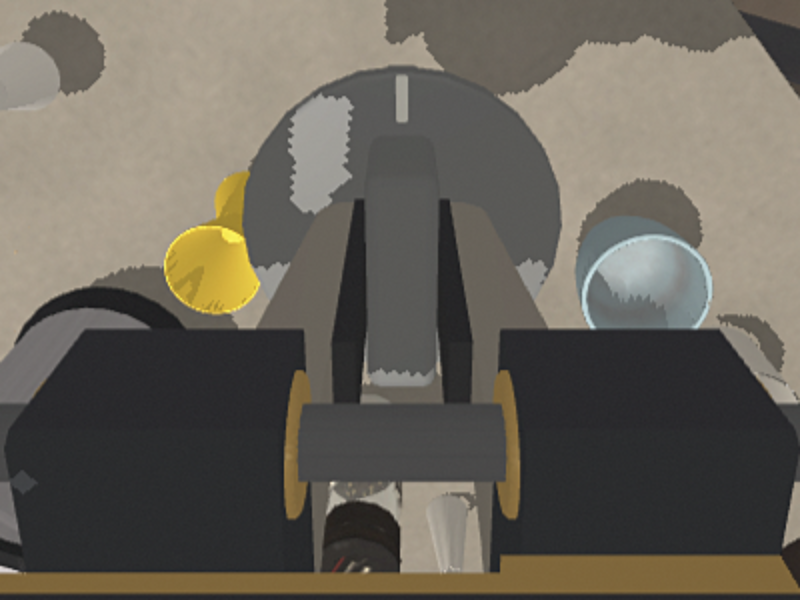

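The lid is held level and centred between the pads: white mark at crop (402,98), bar at (402,260). Width is 15.7 mm and the load 1.7 N, so about 0.18 kg. Off to the grinder, then insert with a force stop.

```bash
python3 - <<'E'
from h import *
from bench import r
G=np.array([.5164,-.0655]);y=ori(.684-np.pi/2)
r.reach([*G,.20],y)
r.servo_line([*G,.138],0.1)
o=r.get_obs();e=G-o["ee_pos"][:2];print("err",e,R.from_rotvec(o["eef_rot"]).as_matrix()[:2,0])
r.servo_line([*(G+e),.134],0.05)
o=r.get_obs();f0=o["contact_force"];print(o["ee_pos"],f0)
print(r.servo_line([*(G+e),.1125],0.02,stop_force=8))
o=r.get_obs();print(o["ee_pos"],o["contact_force"]-f0,o["moment"],o["width"],o["time_s"])
E
```

```text
err [-3.89950757e-04 -9.87517980e-05] [0.77482429 0.63217654]
[ 0.51608243 -0.06561518  0.13421038] [-0.30005651 -0.21562319 -1.96036714]
True
[ 0.51584182 -0.06556706  0.11295544] [0.21138949 0.71771937 7.07132699] [-0.00676996  0.02133164 -0.01825042] 0.015662821608032593 12.05
```

Seated: TCP z is 0.1130, as predicted. Now the clockwise twist in steps, watching yaw and moment.

```bash
python3 - <<'E'
from h import *
from bench import r
o=r.get_obs();p=o["ee_pos"].copy();p[2]=.1128
def yaw(o):
    m=R.from_rotvec(o["eef_rot"]).as_matrix()[:2,0];return np.arctan2(m[1],m[0])
for a in [.05,.1,.15,.2,.3,.4,.5,.6]:
    r.reach(p,ori(.684-a-np.pi/2));r.wait(.05)
    o=r.get_obs();print(a,round(.684-yaw(o),4),o["ee_pos"].round(4),o["contact_force"].round(2),"Mz",o["moment"].round(3),round(o["width"],4),o["time_s"])
    if np.abs(o["contact_force"]).max()>25: break
E
```

```text
0.05 0.0487 [ 0.516  -0.0656  0.1129] [-0.73 -0.96  2.17] Mz [ 0.004 -0.012 -0.091] 0.0162 12.35
0.1 0.0982 [ 0.516  -0.0655  0.1129] [-0.86  2.25  2.77] Mz [ 0.132  0.019 -0.016] 0.0158 12.65
0.15 0.148 [ 0.516  -0.0655  0.113 ] [0.01 2.08 5.23] Mz [ 0.252  0.001 -0.01 ] 0.0158 12.95
0.2 0.1978 [ 0.516  -0.0656  0.113 ] [-0.97  2.07  4.56] Mz [ 0.247  0.063 -0.066] 0.0157 13.25
0.3 0.2964 [ 0.516  -0.0656  0.1129] [0.37 0.81 4.49] Mz [ 0.191  0.035 -0.086] 0.0162 13.55
0.4 0.3948 [ 0.5161 -0.0657  0.1129] [-0.57  1.62  4.58] Mz [ 0.14  -0.037 -0.091] 0.0161 13.85
0.5 0.4941 [ 0.5161 -0.0657  0.1129] [-0.13 -0.33  5.6 ] Mz [ 0.028  0.015 -0.058] 0.016 14.15
0.6 0.5935 [ 0.5161 -0.0658  0.113 ] [0.2  0.18 4.91] Mz [-0.099 -0.028 -0.031] 0.0158 14.45
```

```bash
python3 - <<'E'
from h import *
from bench import r
o=r.get_obs();p=np.array([.516,-.0656,.1128])
for a in [.66,.72]:
    r.reach(p,ori(.684-a-np.pi/2));r.wait(.3)
    o=r.get_obs();m=R.from_rotvec(o["eef_rot"]).as_matrix()[:2,0];print(a,.684-np.arctan2(m[1],m[0]),o["ee_pos"].round(4),o["contact_force"].round(2),o["moment"].round(3),o["width"],o["time_s"])
look(r,"w_tw");i=cv2.imread("pics/w_tw.png");cv2.imwrite("pics/w_twc.png",cv2.resize(i[180:380,190:457],(800,600),interpolation=cv2.INTER_CUBIC))
E
```

```text
0.66 0.6533107376224214 [ 0.5161 -0.0658  0.1129] [-1.41 -0.47  5.96] [-0.044  0.025 -0.081] 0.015542834162105178 15.0
0.72 0.7133024733281956 [ 0.5161 -0.0659  0.1129] [-0.35  0.6   6.48] [-0.064  0.074 -0.06 ] 0.015586240224214605 15.55
```

View pics/w_twc.png

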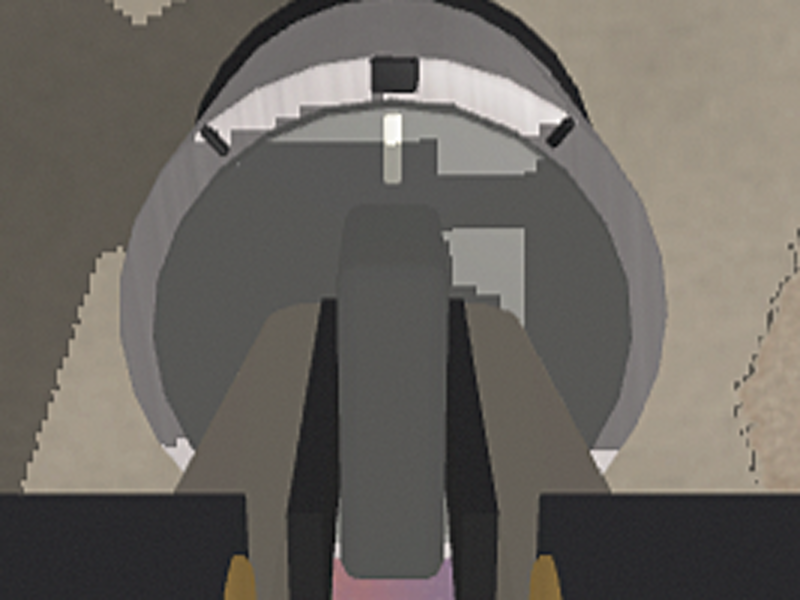

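The lid's white mark at crop (392,147) points almost at the broad mark at (395,75), and the lid has turned with the gripper. I nudge about 1° further to centre it, confirm it is steady and hand in.

```bash
python3 - <<'E'
from h import *
from bench import r
r.reach([.516,-.0656,.1128],ori(.684-.745-np.pi/2));r.wait(.5)
o=r.get_obs();m=R.from_rotvec(o["eef_rot"]).as_matrix()[:2,0];print(.684-np.arctan2(m[1],m[0]),o["ee_pos"],o["contact_force"],o["moment"],o["width"],o["finger_force"],o["time_s"])
print(r.close_job())
E
```

```text
0.7379565257488696 [ 0.51612939 -0.06590208  0.11294731] [-0.91895964 -0.16926903  6.42114871] [-0.05649501  0.10428503  0.13207874] 0.015909120209016983 30.003676414489746 16.35
the job is handed in; nothing more can be done
None
```

The lid is fully down in the grinder and turned clockwise about 0.74 rad (42°), to the broad half-way mark at 41° and short of the click; I handed the job in at 16.4 s with the gripper still holding it there, and no verdict was shown.

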